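# Carver's shop: rack over the frame ornaments in reverse

## Task

Move the four carved wooden ornaments from the drying rack to the empty bays of the packing rack, in reverse order, so that they come out in the order of fitting: the one standing nearest the robot's end of the drying rack goes into the bay at the far end of the packing rack, the next one into the bay before it, and so on, until the farthest one stands in the nearest bay. Stand each upright and flat on the floor of its own bay, about in the middle, and never let one topple over.

Things in the scene. Friction and masses are not known exactly. Their poses are not given: they have to be found in the camera images.
- ball_mid (a point): ball finial, loose, turned wood, 72 mm tall, about 0.08 kg: round foot 44 mm across and 8 mm high, then a ball 52 mm across whose middle is 36 mm above its underside, with a small knob on top. Any yaw grips alike: hold it across the ball at mid height. The point is on its upright axis, half-way up; its z is up.
- spire_mid (a point): spire finial, loose, turned wood, 84 mm tall, about 0.06 kg: round foot 46 mm across and 12 mm high, a straight drum 32 mm across from 16 to 54 mm above its underside, a 42 mm wide collar on it and a pointed cone on top. Any yaw grips alike: hold it by the drum, i.e. at mid height. The point is on its upright axis, half-way up; its z is up.
- cap_mid (a point): post cap, loose, wooden block 44 x 44 mm in plan, with a stepped pyramid on top, 64 mm tall in all, about 0.08 kg; its four flat sides reach from the underside to 44 mm. Its x and y axes are square to the sides. The point is on its upright axis, half-way up; its z is up.
- crest_mid (a point): arched crest, loose, upright wooden slab with a round-arched top, 76 mm tall, about 0.06 kg: 48 mm wide along its x, 22 mm thick along its y, on a foot 50 (x) by 42 (y) mm and 10 mm high. Grip it across its thickness. The point is on its upright axis, half-way up; its z is up.
- coaster_ball: the round cork coaster, 66 mm across and 4 mm thick, fixed to the drying rack, on which the ball finial stands at the start: it keeps showing where that piece stood. Origin at the centre of its underside. All four coasters look alike.
- coaster_spire: the round cork coaster, 66 mm across and 4 mm thick, fixed to the drying rack, on which the spire finial stands at the start: it keeps showing where that piece stood. Origin at the centre of its underside. All four coasters look alike.
- coaster_cap: the round cork coaster, 66 mm across and 4 mm thick, fixed to the drying rack, on which the post cap stands at the start: it keeps showing where that piece stood. Origin at the centre of its underside. All four coasters look alike.
- coaster_crest: the round cork coaster, 66 mm across and 4 mm thick, fixed to the drying rack, on which the arched crest stands at the start: it keeps showing where that piece stood. Origin at the centre of its underside. All four coasters look alike.
- drying_rack: drying rack, fixed, on the left or the right: pale plywood board 316 (its x) x 96 (y) mm, low dark strips on its long edges, top 30 mm above the table. Coasters at about x = -111, -37, 37, 111 mm carry the pieces in any order, up to 12 mm off these places and turned up to 15 degrees. Origin: centre of underside, on the table; x points away from the robot within 17 degrees, so -x is the near end.
- packing_rack: packing rack, fixed, empty: board 316 (its x) x 96 (y) mm; dark ribs 10 mm thick part it into four bays at x = -111, -37, 37, 111 mm, y = 0, each 64 x 64 mm inside. Bay floors are 30 mm above the table, ribs 8 mm above the floors. Origin: centre of underside, on the table; x points away from the robot within 17 degrees, so -x is the near end.
There are look-alikes about, which are no part of the job. Leave any orange or pink look-alike of the part that bears ball_mid alone.

How it is judged:
By the outcome, as a careful person would: the job done as asked, in the order asked, and still so for the second after the job is handed in, with the robot touching nothing.
It also fails if it takes over 109 s, if anything falls off the work surface, if the arm or the gripper's body presses on something with over 40 N, if the wrist force passes 120 N, or if a joint passes its speed limit or range.

## Robot

A 7-joint arm with a two-finger parallel gripper is mounted at the origin on the work surface. World frame = base frame: x ahead of the robot, y to its left, z up, the work surface at z = 0. Lengths are in m, angles in degrees, forces in N, time in s.
With the tool pointing down it reaches from about 0.4 to 0.875 m from the base axis. Payload 6.5 kg.
Tool frame: the origin (TCP) lies at the very end of the fingers, on their centre line; the grasp point (between the pads) lies 19 mm behind it (tcp_to_grasp is the distance from the TCP to the grasp point, in m); z points along the fingers, y is the line along which they close (so a half turn about z gives the same grasp; the last joint's range is limited). The gripper opens to 85 mm and grips with 20 to 120 N. Pads are 22 mm wide; open, the fingers measure 114 mm over their backs; the gripper's body (76 mm by 85 mm) begins 54 mm behind the grasp point. The pads swing forward as they close: fully open they stand 13 mm farther back than shut.
Start: joints at [66.853, 30.733, -0.252, 88.115, 0.149, 61.152, -4.079], TCP at [0.215, -0.613, 0.231] pointing down, gripper open.
Joint ranges: [-154.64, 154.64], [-21.42, 123.67], [-72.66, 72.17], [13.99, 137.28], [-74.86, 254.86], [10.95, 109.41], [-158.01, 158.01]. Speed limits (degrees/s): [136.94, 136.94, 180, 180, 180, 180, 180].

## Interface

Orientations are given as [roll, pitch, yaw] about the fixed x, y, z axes, in that order (R = Rz(yaw) Ry(pitch) Rx(roll)).
In Python, from cell import get_obs, get_image, sign_off, search_frame, tcp_to_grasp gives the robot as it stands.
- The arm moves only by the tool jog_arm, never from a script. Its arguments are lists of equal length, an entry for each row: "translation": the shift along the tool's x, y, z in cm, a list of three; "spin": the turn about the tool's z in degrees. A call has exactly 5 rows; each row shifts and turns the commanded pose from where the row before left it, along the tool's axes as they then stand; what a row does not reach is not made up. A row lasts 1/10 s, in which the tool goes at most 50 mm and 8.59 degrees, less where a joint would pass 70% of its speed; a pose out of reach is approached as far as the arm can. A call is refused whole if a number of a shift passes 5 or a number of a turn 8.59, either way. A call with a gripper value outside its range is refused whole. "jaw" is the finger opening in cm, from 0 to 8.54, set as the call begins (left out, the last holds). The fingers move at their own pace and stop on an object; "grip_force" is the grip in N (left out, the last holds). Time passes only in rows, so rows that do not move let the fingers close, or fill a call up. It gives the time, the measured TCP pose, the force, the opening and the grip force at its end, in the units of the state.
- get_obs(): the state, without advancing time (a new reading comes with each control period).
- get_image(name): name is "scene" or "top"; returns a dict with "img" (384x512x3 uint8, blue, green, red), "camera_matrix" (3x3 intrinsics, pixels), "dist" ([k1, k2, p1, p2, k3] as OpenCV has them; the pictures are not rectified), "rvec" (rotation vector, rad) and "tvec" (3), from world to camera coordinates, as OpenCV has them. Camera axes: x right, y down, z forward; pixel columns grow to the right and rows downward; lengths in m; the calibration is good to about 2 mm. A picture is of the moment at which its call begins. There is no depth.
- sign_off(): hands the job in; it is judged then, once.
Trained networks look in a picture, given as the dict that the camera call returned (one of the last four; its "shot" number tells which), for a name from the list of things; names that differ only in an ending like _2 or _b are one class to them, and where a whole thing is asked for, a point or a joint stands for the part that bears it (a point fixed in the world has none). Each returns a list of dicts, best first, with "confidence" (0 to 1); they miss things now and then, are a little off and sometimes report something else, mostly with a low value. They report only what shows in the picture. A call takes as long as a camera call. They do not tell look-alikes from the thing itself.
- search_frame(thing, picture): "rect" ([left, top, width, height] in pixels, round what is visible of it).
The state is a dict: "time": time; "joint_pos": joint angles; "qvel": joint speeds; "tau": joint torques, N m; "tcp_pos": TCP position; "eef_rot": TCP orientation; "ft_force": force on the tool from outside, world axes, zero at the start; "ft_torque": the same for the moment, N m; "opening": finger opening in m; "finger_force": force on a finger pad.
Only numpy, scipy, OpenCV 4.12 (cv2) and the standard library are available. Lean on these libraries where they do the work, as an engineer would, in place of code of your own. Each camera call takes 0.05 s, during which the arm holds its last target. There are 200 camera calls.

## Working session

There is one attempt and no reset: what is moved stays moved. The work goes in short steps, Python scripts to look and compute and a tool call to move; the robot and the scene stay as the last step left them, time stands still between calls to the robot, and variables do not carry over. Pictures are saved under pics/ and viewed, at most 14 in all, crops included, and the job is handed in when it is done.

Besides the shell and the picture viewer there is one more tool, called after "Emit:" by a JSON object that holds its "name" and its "arguments". jog_arm: Moves the arm, as the interface text tells. Its arguments: {"type":"object","properties":{"translation":{"type":"array"},"spin":{"type":"array"},"jaw":{"type":"number"},"grip_force":{"type":"number"}},"required":["translation","spin"]}

```bash
mkdir -p pics; ls; python3 - <<'E'
from cell import *
import cv2,numpy as np
for n in ("scene","top"):
    p=get_image(n); cv2.imwrite(f"pics/{n}0.png",p["img"])
    R=cv2.Rodrigues(p["rvec"])[0]; print(n,"cam at",(-R.T@p["tvec"].ravel()).round(3))
    for t in ("ball_mid","spire_mid","cap_mid","crest_mid","coaster_ball","drying_rack","packing_rack"):
        print(t,[(np.round(d["rect"]).tolist(),round(d["confidence"],2)) for d in search_frame(t,p)])
o=get_obs();print(o["time"],o["tcp_pos"],o["eef_rot"],o["opening"],tcp_to_grasp)
E
```

```text
pics
scene cam at [ 1.207 -0.434  0.594]
ball_mid [([292.0, 204.0, 21.0, 29.0], 0.75), ([325.0, 155.0, 17.0, 22.0], 0.72), ([356.0, 195.0, 20.0, 31.0], 0.64), ([315.0, 171.0, 21.0, 28.0], 0.56), ([347.0, 177.0, 20.0, 23.0], 0.56)]
spire_mid [([295.0, 154.0, 17.0, 33.0], 0.59), ([275.0, 150.0, 23.0, 26.0], 0.58)]
cap_mid [([277.0, 148.0, 22.0, 29.0], 0.63), ([139.0, 182.0, 92.0, 87.0], 0.55)]
crest_mid [([259.0, 136.0, 24.0, 28.0], 0.87), ([294.0, 154.0, 20.0, 30.0], 0.25)]
coaster_ball [([315.0, 190.0, 23.0, 9.0], 0.65)]
drying_rack [([251.0, 158.0, 95.0, 58.0], 0.69)]
packing_rack [([140.0, 181.0, 88.0, 88.0], 0.74)]
top cam at [0.358 0.02  1.083]
ball_mid [([105.0, 158.0, 26.0, 25.0], 0.82), ([100.0, 198.0, 28.0, 25.0], 0.68), ([206.0, 142.0, 24.0, 30.0], 0.67), ([149.0, 156.0, 27.0, 30.0], 0.55)]
spire_mid [([149.0, 193.0, 28.0, 27.0], 0.89)]
cap_mid [([150.0, 229.0, 30.0, 27.0], 0.82)]
crest_mid [([154.0, 263.0, 26.0, 25.0], 0.58), ([150.0, 195.0, 28.0, 26.0], 0.35)]
coaster_ball [([151.0, 169.0, 28.0, 24.0], 0.69)]
drying_rack [([143.0, 155.0, 49.0, 149.0], 0.81)]
packing_rack [([307.0, 154.0, 53.0, 149.0], 0.94)]
0.8 [ 0.21545853 -0.61325682  0.23130637] [1.79997651e+02 2.04244304e-05 1.93581875e+01] 0.08552794638445796 0.0187
```

```bash
python3 - <<'E'
import cv2
a=cv2.imread("pics/top0.png")[125:325,80:380]
cv2.imwrite("pics/topc.png",cv2.resize(a,(800,533),interpolation=cv2.INTER_CUBIC))
b=cv2.imread("pics/scene0.png")[120:260,240:390]
cv2.imwrite("pics/scenec.png",cv2.resize(b,(640,597),interpolation=cv2.INTER_CUBIC))
E
```

```text
(no output)
```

View pics/topc.png

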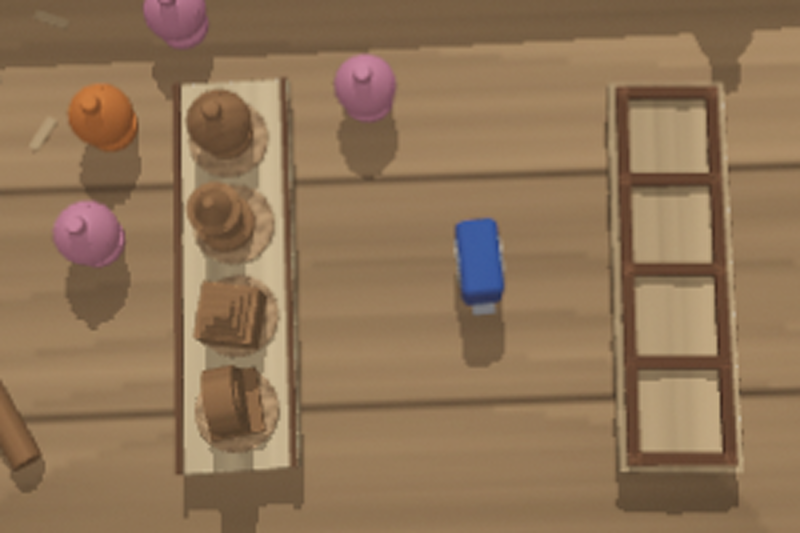

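View pics/scenec.png

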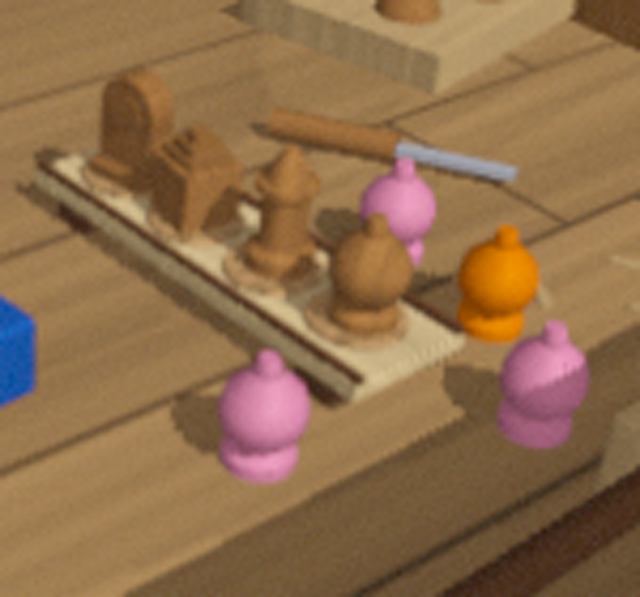

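The top view shows the near end of the racks at the bottom. On the drying rack (left), from near to far: the crest (crop 235,405), cap (232,315), spire (222,215) and the natural wood ball (220,123). The orange ball (103,117) and the pink balls (88,233), (365,87), (175,15) are look-alikes to leave alone. The brown ball on the coaster is the one meant, because it is turned wood and stands on the rack, and both enlarged crops confirm this. The packing rack is on the right.

```bash
cat > h.py <<'E'
import cv2,numpy as np
from scipy.optimize import least_squares
def proj(p,P): return cv2.projectPoints(np.array(P,float).reshape(-1,1,3),p["rvec"],p["tvec"],p["camera_matrix"],p["dist"])[0].reshape(-1,2)
def plane(p,uv,z):
    n=cv2.undistortPoints(np.array(uv,float).reshape(-1,1,2),p["camera_matrix"],p["dist"]).reshape(-1,2)
    R=cv2.Rodrigues(p["rvec"])[0]; c=-R.T@p["tvec"].ravel()
    d=np.c_[n,np.ones(len(n))]@R; return (c+d*((z-c[2])/d[:,2])[:,None])[:,:2]
def ring(d,z): a=np.linspace(0,2*np.pi,33)[:-1]; return np.c_[d/2*np.cos(a),d/2*np.sin(a),0*a+z]
def box(w,d,z): return np.array([[sx*w/2,sy*d/2,z] for sx,sy in((-1,-1),(1,-1),(1,1),(-1,1))])
M=dict(ball=[ring(44,0),ring(44,8)]+[ring(2*np.sqrt(676-h*h),36+h) for h in(-20,-13,-6,0,6,13,20)]+[ring(10,72)],
 spire=[ring(46,0),ring(46,12),ring(32,16),ring(32,54),ring(42,54),ring(42,60),ring(2,84)],
 cap=[box(44,44,0),box(44,44,44),box(14,14,64)],
 crest=[box(50,42,0),box(50,42,10),box(48,22,52)]+[np.array([[24*np.cos(t),s,52+24*np.sin(t)] for t in np.linspace(0,np.pi,13)]) for s in(-11,11)])
def model(n,x,y,yaw,z0=.034):
    P=np.vstack(M[n])/1000; c,s=np.cos(yaw),np.sin(yaw)
    return P@np.array([[c,s,0],[-s,c,0],[0,0,1]])+[x,y,z0]
E
cat > m.py <<'E'
from h import *
from cell import *
top,sc=get_image("top"),get_image("scene")
def fitrack(mask,z,p):
    cs=max(cv2.findContours(mask,0,cv2.CHAIN_APPROX_NONE)[0],key=cv2.contourArea)
    return cv2.minAreaRect((plane(p,cs.reshape(-1,2),z)*1000).astype(np.float32))
def crop(r):
    l,t,w,h=[int(v) for v in r]; m=np.zeros((384,512),np.uint8); m[t-4:t+h+4,l-4:l+w+4]=1; return m
g=cv2.cvtColor(top["img"],6)
dr=search_frame("drying_rack",top)[0]["rect"]; pr=search_frame("packing_rack",top)[0]["rect"]
dark=cv2.morphologyEx(((g<95)*crop(pr)).astype(np.uint8),cv2.MORPH_CLOSE,np.ones((3,3)))
print("packing ribs (306x84)",fitrack(dark,.038,top))
b=top["img"].astype(int); pale=((g>140)*crop(dr)).astype(np.uint8)
print("pale px check",fitrack(cv2.morphologyEx(pale,cv2.MORPH_CLOSE,np.ones((25,25))),.03,top))
R={"ball":([149,156,27,30],[315,171,21,28]),"spire":([149,193,28,27],[295,154,17,33]),"cap":([150,229,30,27],[277,148,22,29]),"crest":([154,263,26,25],[259,136,24,28])}
yaw0=0
for n,(rt,rs) in R.items():
    def f(v,full=False):
        o=[]
        for p,r in((top,rt),(sc,rs)):
            q=proj(p,model(n,v[0],v[1],yaw0)); o+=[*(q.min(0)-r[:2]),*(q.max(0)-[r[0]+r[2]-1,r[1]+r[3]-1])]
        return np.array(o)
    i=plane(top,[[rt[0]+rt[2]/2,rt[1]+rt[3]/2]],.07)[0]
    s=least_squares(f,i,loss="soft_l1"); print(n,s.x.round(4),f(s.x).round(1))
    for p,c in((top,(0,255,0)),(sc,(0,255,0))):
        p.setdefault("dets",[]).append(cv2.convexHull(proj(p,model(n,*s.x,yaw0)).astype(np.float32)).reshape(-1,2))
for nm,p,(x,y,w,h) in(("t",top,(135,150,70,160)),("s",sc,(245,125,105,90))):
    k=600/h if nm=="t" else 6.6
    im=cv2.resize(p["img"][y:y+h,x:x+w],None,fx=k,fy=k,interpolation=cv2.INTER_CUBIC)
    for q in p["dets"]: cv2.polylines(im,[((q+.5-[x,y])*k).astype(int)],True,(0,255,0),1)
    cv2.imwrite(f"pics/fit_{nm}.png",im)
E
python3 m.py; python3 - <<'E'
import cv2,numpy as np
a,b=cv2.imread("pics/fit_t.png"),cv2.imread("pics/fit_s.png")
b=cv2.resize(b,(530,454)); c=np.zeros((600,800,3),np.uint8); c[:600,:262]=a[:600,:262]; c[:454,270:800]=b; cv2.imwrite("pics/fit.png",c)
E
```

```text
packing ribs (306x84) ((519.779296875, -162.7330322265625), (109.90557098388672, 320.8699035644531), 86.37830352783203)
pale px check ((543.1891479492188, 205.68231201171875), (317.2913513183594, 101.82797241210938), 2.851344108581543)
ball [0.6544 0.2033] [ 0.6  2.3  0.2 -0.2  0.6 -1.3  0.9  1.1]
spire [0.578  0.2019] [ 1.   0.3  0.2  0.8  0.9  0.3  3.3 -0.1]
cap [0.5039 0.2002] [ 1.2  0.6 -2.5 -0.6 -1.2  0.6  0.7 -0.5]
crest [0.4347 0.1961] [ 1.3 -0.5 -1.2  2.4  1.2 -0.  -0.3  2.9]
```

View pics/fit.png

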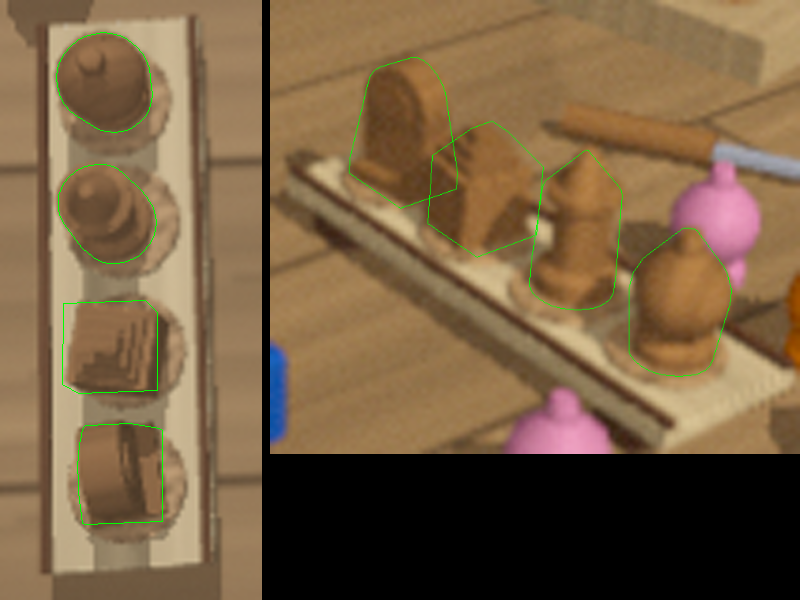

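The outlines fit each piece to within a pixel or two. Next I refine the yaws of the cap, the crest and the racks with an edge-score fit.

```bash
cat > e.py <<'E'
from h import *
from cell import *
from scipy.optimize import differential_evolution
top,sc=get_image("top"),get_image("scene")
for p in(top,sc):
    g=cv2.cvtColor(p["img"],6).astype(np.float32); p["g"]=cv2.GaussianBlur(np.hypot(cv2.Sobel(g,5,1,0),cv2.Sobel(g,5,0,1)),(0,0),1.0)
def loop(b): b=np.array(b,float); return [np.linspace(b[i],b[(i+1)%len(b)],25) for i in range(len(b))]
def sh(b,x,y=0): return b+np.array([x,y,0])
def score(v,W,views,z0):
    c,s=np.cos(v[2]),np.sin(v[2]); P=W/1000@np.array([[c,s,0],[-s,c,0],[0,0,1]])+[v[0],v[1],z0]
    return -sum(cv2.remap(p["g"],proj(p,P).astype(np.float32).reshape(-1,1,2),None,1).mean() for p in views)
def fit(n,W,c,views,z0,r=.012,a=.35):
    s=differential_evolution(score,[(c[0]-r,c[0]+r),(c[1]-r,c[1]+r),(-a,a)],args=(np.vstack(W),views,z0),seed=1,popsize=20,tol=1e-6)
    print(n,s.x[:2].round(4),np.degrees(s.x[2]).round(1),round(-s.fun,1)); return s.x
out={}
wr=loop(box(306,84,38))+sum([loop(sh(box(64,64,38),x)) for x in(-111,-37,37,111)],[])+loop(box(316,96,30))
c=plane(top,[[307+26,154+74]],.034)[0]; print(c)
out["pack"]=fit("pack",wr,c,[top,sc],0,.025); fit("pack top",wr,c,[top],0,.025)
wd=loop(box(316,96,30))
fit("dry",wd,[.543,.2],[top],0,.02); out["dry"]=fit("dry",wd,[.543,.2],[top,sc],0,.02)
arch=lambda s:[np.array([[24*np.cos(t),s,52+24*np.sin(t)] for t in np.linspace(0,np.pi,60)])]
wc=loop(box(44,44,44))+[np.linspace([x,y,0],[x,y,44],25) for x in(-22,22) for y in(-22,22)]
for vs,nm in(([top],"t"),([sc],"s"),([top,sc],"ts")): out["cap"]=fit("cap "+nm,wc,[.5039,.2002],vs,.034,.008)
wk=arch(-11)+arch(11)+loop(box(50,42,10))
for vs,nm in(([top],"t"),([sc],"s"),([top,sc],"ts")): out["crest"]=fit("crest "+nm,wk,[.4347,.1961],vs,.034,.008)
k=5;ims=[]
for p,(x,y,w,h),sz,ks in((top,(140,215,60,90),(400,600),("cap","crest")),(sc,(250,130,60,60),(400,400),("cap","crest"))):
    k=sz[0]/w; im=cv2.resize(p["img"][y:y+h,x:x+w],sz,interpolation=cv2.INTER_CUBIC)
    for n,W in(("cap",wc),("crest",wk)):
        v=out[n]; cc,s=np.cos(v[2]),np.sin(v[2])
        for L in W:
            q=proj(p,L/1000@np.array([[cc,s,0],[-s,cc,0],[0,0,1]])+[v[0],v[1],.034]); cv2.polylines(im,[((q+.5-[x,y])*k).astype(int)],False,(0,255,0),1)
    if im.shape[0]<600: im=cv2.copyMakeBorder(im,0,600-im.shape[0],0,0,0)
    ims.append(im)
ims[1][400:,:]=0
x,y,w,h=(300,145,70,165); im=cv2.resize(top["img"][y:y+h,x:x+w],None,fx=3.6,fy=3.6,interpolation=2); v=out["pack"]
for L in wr:
    cc,s=np.cos(v[2]),np.sin(v[2]); q=proj(top,L/1000@np.array([[cc,s,0],[-s,cc,0],[0,0,1]])+[v[0],v[1],0]); cv2.polylines(im,[((q+.5-[x,y])*3.6).astype(int)],False,(0,255,0),1)
cv2.imwrite("pics/edge.png",np.hstack([cv2.resize(np.hstack(ims),(540,405)),cv2.copyMakeBorder(im,0,0,0,0,0)[:405]] ) if 0 else np.hstack([cv2.copyMakeBorder(cv2.resize(np.hstack(ims),(548,411)),0,183,0,0,0),im[:594]]))
E
python3 e.py
```

```text
[ 0.52475107 -0.15552841]
pack [ 0.5293 -0.154 ] -2.0 289.1
pack top [ 0.5292 -0.153 ] -1.8 156.6
dry [0.5432 0.1916] 1.1 145.0
dry [0.5434 0.1916] 1.1 244.7
cap t [0.5019 0.1957] -6.7 130.2
cap s [0.5119 0.1947] -20.0 71.4
cap ts [0.5018 0.1957] -7.1 197.7
crest t [0.436  0.1962] 7.4 106.2
crest s [0.4373 0.1881] 20.1 69.5
crest ts [0.4355 0.196 ] 7.9 170.0
```

View pics/edge.png

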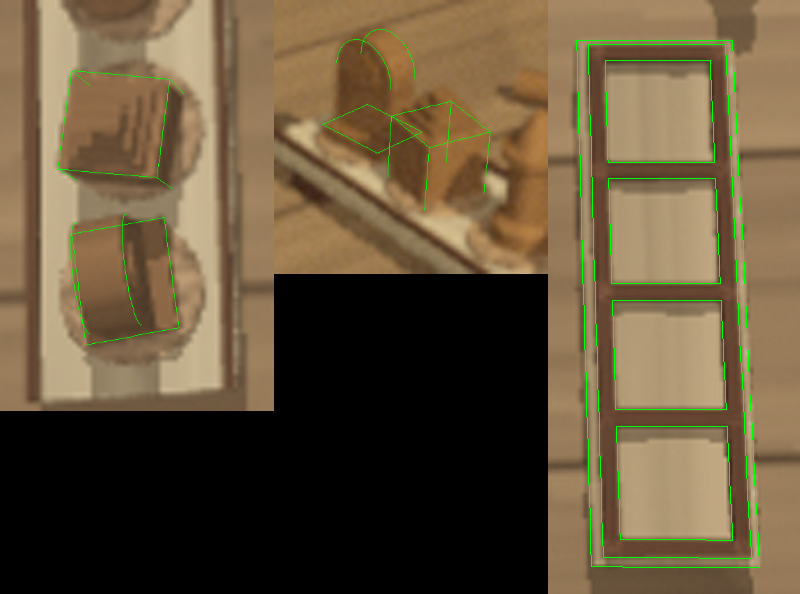

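```bash
cat > c.py <<'E'
import re
src=open("e.py").read().split("out={}")[0]; exec(src)
arch=lambda s:np.vstack([np.linspace([24,s,10],[24,s,52],20),np.array([[24*np.cos(t),s,52+24*np.sin(t)] for t in np.linspace(0,np.pi,40)]),np.linspace([-24,s,52],[-24,s,10],20)])
seg=lambda a,b:np.linspace(a,b,25)
Wt=[arch(-11)[20:60],arch(11)[20:60],seg([-25,-21,10],[25,-21,10]),seg([-25,-21,0],[25,-21,0]),seg([-24,-11,10],[24,-11,10])]
Ws=[arch(11)[:60],arch(-11),seg([-25,-21,0],[25,-21,0]),seg([25,-21,0],[25,21,0]),seg([-25,-21,10],[25,-21,10])]
f=lambda v:score(v,np.vstack(Wt),[top],.034)+score(v,np.vstack(Ws),[sc],.034)
s=differential_evolution(f,[(.42,.445),(.185,.205),(-.27,.3)],seed=1,popsize=25,tol=1e-6); v=s.x; print(v.round(4),np.degrees(v[2]))
ims=[]
for p,(x,y,w,h),W in((top,(145,255,44,44),Wt),(sc,(250,130,40,40),Ws)):
    for d in(0,1):
        k=300/w; im=cv2.resize(p["img"][y:y+h,x:x+w],(300,300),interpolation=2)
        if d:
            c_,s_=np.cos(v[2]),np.sin(v[2])
            for L in W:
                q=proj(p,L/1000@np.array([[c_,s_,0],[-s_,c_,0],[0,0,1]])+[v[0],v[1],.034]); cv2.polylines(im,[((q+.5-[x,y])*k).astype(int)],False,(0,255,0),1)
        ims.append(im)
cv2.imwrite("pics/crest.png",np.vstack([np.hstack(ims[:2]),np.hstack(ims[2:])]))
print([plane(top,[q],.034)[0].round(3) for q in((168,208.7),(135+124/3.75,150+490/3.75))])
E
python3 c.py
```

```text
[0.4362 0.1956 0.1202] 6.888559584667553
[array([0.579, 0.197]), array([0.427, 0.195])]
```

View pics/crest.png

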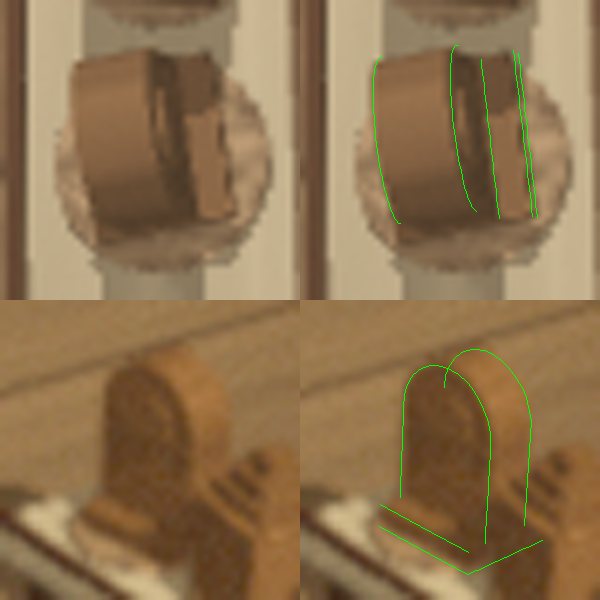

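Emit:
{"name": "jog_arm", "arguments": {"translation": [[0,0,0],[0,0,0],[3,-3.4,0],[3,-3.4,0],[3,-3.4,0]], "spin": [6.2,6.2,0,0,0], "jaw": 8.5, "grip_force": 40}}

```text
time: 1.7
tcp_pos: [0.2931, -0.4998, 0.2313]
eef_rot: [180.0, -0.0, 6.9]
ft_force: [1.4, -0.4, 0.3]
opening: 0.0852
finger_force: 0.0
```

Emit:
{"name": "jog_arm", "arguments": {"translation": [[3,-3.4,0],[3,-3.4,0],[3,-3.4,0],[3,-3.4,0],[3,-3.4,0]], "spin": [0,0,0,0,0]}}

```text
time: 2.2
tcp_pos: [0.4216, -0.3127, 0.2316]
eef_rot: [180.0, -0.0, 6.9]
ft_force: [0.8, -0.2, -0.2]
opening: 0.0849
finger_force: 0.0
```

Emit:
{"name": "jog_arm", "arguments": {"translation": [[3,-3.4,0],[3,-3.4,0],[3,-3.4,0],[-0.2,-4.5,0],[-0.2,-4.5,0]], "spin": [0,0,0,0,0]}}

```text
time: 2.7
tcp_pos: [0.4833, -0.1113, 0.2313]
eef_rot: [-180.0, -0.0, 7.0]
ft_force: [0.3, 0.6, 0.7]
opening: 0.0849
finger_force: 0.0
```

Emit:
{"name": "jog_arm", "arguments": {"translation": [[-0.2,-4.5,0],[-0.2,-4.5,0],[-0.2,-4.5,0],[-0.2,-4.5,0],[-0.2,-4.5,0]], "spin": [0,0,0,0,0]}}

```text
time: 3.2
tcp_pos: [0.4452, 0.1106, 0.2316]
eef_rot: [180.0, -0.1, 6.9]
ft_force: [0.9, 0.0, 0.4]
opening: 0.0848
finger_force: 0.0
```

Emit:
{"name": "jog_arm", "arguments": {"translation": [[-0.2,-4.5,0],[-0.2,-4.5,0],[0,0,0],[0,0,0],[0,0,0]], "spin": [0,0,0,0,0]}}

```text
time: 3.7
tcp_pos: [0.4311, 0.1965, 0.2312]
eef_rot: [180.0, 0.0, 6.9]
ft_force: [0.4, -0.5, -0.4]
opening: 0.0847
finger_force: 0.0
```

Emit:
{"name": "jog_arm", "arguments": {"translation": [[0.4,0.1,2],[0,0,4.5],[0,0,4.5],[0,0,3],[0,0,0]], "spin": [0,0,0,0,0]}}

```text
time: 4.2
tcp_pos: [0.4325, 0.1942, 0.0881]
eef_rot: [179.8, 0.4, 6.8]
ft_force: [-0.6, -0.3, -0.2]
opening: 0.0849
finger_force: 0.0
```

Emit:
{"name": "jog_arm", "arguments": {"translation": [[0,0,1.5],[0,0,1.5],[0,0,0.8],[0,0,0],[0,0,0]], "spin": [0,0,0,0,0]}}

```text
time: 4.7
tcp_pos: [0.4356, 0.1972, 0.0543]
eef_rot: [-180.0, -0.1, 6.9]
ft_force: [0.2, -0.6, 0.3]
opening: 0.0849
finger_force: 0.0
```

Emit:
{"name": "jog_arm", "arguments": {"translation": [[0,0,0],[0,0,0],[0,0,0],[0,0,0],[0,0,0]], "spin": [0,0,0,0,0], "jaw": 1}}

```text
time: 5.2
tcp_pos: [0.435, 0.1974, 0.0535]
eef_rot: [-180.0, -0.0, 7.0]
ft_force: [-0.4, -1.3, 3.5]
opening: 0.0218
finger_force: 39.7
```

Emit:
{"name": "jog_arm", "arguments": {"translation": [[0,0,0],[0,0,0],[0,0,0],[0,0,0],[0,0,0]], "spin": [0,0,0,0,0]}}

```text
time: 5.7
tcp_pos: [0.435, 0.1974, 0.0535]
eef_rot: [-180.0, -0.0, 7.0]
ft_force: [-1.0, -1.0, 5.5]
opening: 0.0214
finger_force: 39.9
```

Emit:
{"name": "jog_arm", "arguments": {"translation": [[0,0,-1],[0,0,-2],[0,0,-3],[0,0,-3],[0,0,0]], "spin": [0,0,0,0,0]}}

```text
time: 6.2
tcp_pos: [0.4371, 0.1984, 0.1469]
eef_rot: [-179.9, -0.4, 6.9]
ft_force: [0.5, 0.4, -0.9]
opening: 0.0215
finger_force: 39.4
```

Emit:
{"name": "jog_arm", "arguments": {"translation": [[1,2,0],[1.6,3.8,0],[1.6,3.8,0],[1.6,3.8,0],[1.6,3.8,0]], "spin": [0,0,0,0,0]}}

```text
time: 6.7
tcp_pos: [0.5292, 0.0339, 0.1429]
eef_rot: [-180.0, 0.1, 7.0]
ft_force: [0.1, 0.5, -0.7]
opening: 0.0217
finger_force: 39.4
```

Emit:
{"name": "jog_arm", "arguments": {"translation": [[1.6,3.8,0],[1.6,3.8,0],[1.6,3.8,0],[1.6,3.8,0],[1.6,3.8,0]], "spin": [0,0,0,0,0]}}

```text
time: 7.2
tcp_pos: [0.6315, -0.1449, 0.1426]
eef_rot: [-180.0, 0.1, 7.0]
ft_force: [0.1, 0.5, -0.6]
opening: 0.0216
finger_force: 39.4
```

Emit:
{"name": "jog_arm", "arguments": {"translation": [[0.6,1.4,0],[0,0,0],[0,0,0],[0,0,0],[0,0,0]], "spin": [0,4.5,4.5,0,0]}}

```text
time: 7.7
tcp_pos: [0.6388, -0.1563, 0.1428]
eef_rot: [-180.0, 0.1, -1.9]
ft_force: [0.2, -0.8, -0.5]
opening: 0.0218
finger_force: 39.3
```

```bash
python3 - <<'E'
from cell import *
import cv2,numpy as np
a=get_image("top");b=get_image("scene")
cv2.imwrite("pics/p1.png",np.hstack([cv2.resize(a["img"][125:325,200:400],(400,400)),cv2.resize(b["img"][60:260,100:300],(400,400))]))
E
```

```text
(no output)
```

View pics/p1.png

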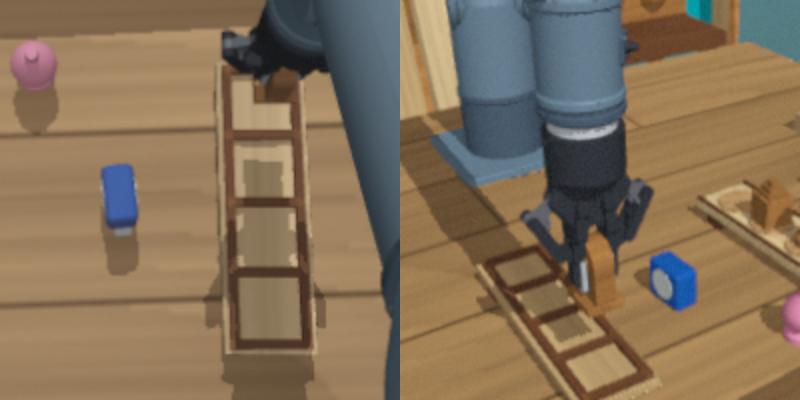

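The scene view (right) shows the crest upright between the fingers at (600,270), above the rack. The top view shows it over the far bay at (275,90). I lower it now.

Emit:
{"name": "jog_arm", "arguments": {"translation": [[0.1,0.15,2],[0,0,3],[0,0,2.2],[0,0,0.8],[0,0,0]], "spin": [0,0,0,0,0]}}

```text
time: 8.3
tcp_pos: [0.6394, -0.1579, 0.0623]
eef_rot: [-180.0, 0.1, -2.0]
ft_force: [0.6, 0.5, -0.8]
opening: 0.0218
finger_force: 39.3
```

Emit:
{"name": "jog_arm", "arguments": {"translation": [[0,0,0.4],[0,0,0.4],[0,0,0.3],[0,0,0.2],[0,0,0]], "spin": [0,0,0,0,0]}}

```text
time: 8.8
tcp_pos: [0.6401, -0.1581, 0.0502]
eef_rot: [-180.0, 0.0, -2.0]
ft_force: [0.3, 0.8, -0.5]
opening: 0.0217
finger_force: 39.3
```

Emit:
{"name": "jog_arm", "arguments": {"translation": [[0,0,0.1],[0,0,0],[0,0,0],[0,0,0],[0,0,0]], "spin": [0,0,0,0,0]}}

```text
time: 9.3
tcp_pos: [0.6404, -0.1582, 0.0496]
eef_rot: [180.0, -0.0, -2.0]
ft_force: [-1.0, 0.7, 2.9]
opening: 0.0217
finger_force: 39.5
```

Emit:
{"name": "jog_arm", "arguments": {"translation": [[0,0,0],[0,0,0],[0,0,0],[0,0,0],[0,0,0]], "spin": [0,0,0,0,0], "jaw": 8.5}}

```text
time: 9.8
tcp_pos: [0.6401, -0.1581, 0.0492]
eef_rot: [-180.0, 0.0, -2.0]
ft_force: [0.2, -0.1, 0.6]
opening: 0.0851
finger_force: 0.0
```

Emit:
{"name": "jog_arm", "arguments": {"translation": [[0,0,0],[0,0,-1],[0,0,-3],[0,0,-4],[0,0,-4]], "spin": [0,0,0,0,0]}}

```text
time: 10.3
tcp_pos: [0.6399, -0.158, 0.1711]
eef_rot: [-180.0, 0.0, -2.0]
ft_force: [1.1, -0.5, 0.2]
opening: 0.0853
finger_force: 0.0
```

Emit:
{"name": "jog_arm", "arguments": {"translation": [[0,0,0],[-1.9,-4.4,0],[-1.9,-4.4,0],[-1.9,-4.4,0],[-1.9,-4.4,0]], "spin": [0,0,0,0,0]}}

```text
time: 10.8
tcp_pos: [0.5695, 0.0221, 0.1696]
eef_rot: [-180.0, -0.0, -2.1]
ft_force: [0.9, -0.1, 0.1]
opening: 0.0849
finger_force: 0.0
```

Emit:
{"name": "jog_arm", "arguments": {"translation": [[-1.9,-4.4,0],[-1.9,-4.4,0],[-1.9,-4.4,0],[-1.8,-4.1,0],[0,0,0]], "spin": [0,0,0,0,5]}}

```text
time: 11.3
tcp_pos: [0.4984, 0.2038, 0.1699]
eef_rot: [-179.8, 0.1, -6.5]
ft_force: [0.4, 0.3, 0.9]
opening: 0.0852
finger_force: 0.0
```

Emit:
{"name": "jog_arm", "arguments": {"translation": [[0,0,0],[0,0,0],[0,0,0],[0,0,0],[0,0,0]], "spin": [0,0,0,0,0]}}

```text
time: 11.8
tcp_pos: [0.502, 0.1953, 0.1692]
eef_rot: [180.0, 0.0, -7.1]
ft_force: [-0.7, -0.2, 1.1]
opening: 0.0851
finger_force: 0.0
```

```bash
python3 - <<'E'
from cell import *
import cv2,numpy as np
a=get_image("top");b=get_image("scene")
cv2.imwrite("pics/p2.png",np.hstack([cv2.resize(a["img"][140:310,290:390],(353,600),interpolation=2),cv2.resize(b["img"][140:280,100:240],(440,600),interpolation=2)]))
E
```

```text
(no output)
```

View pics/p2.png

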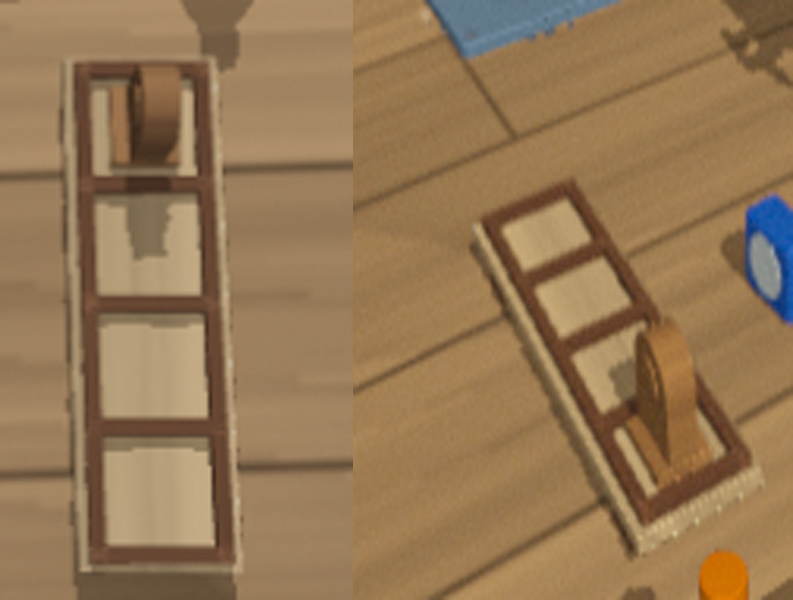

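The crest stands upright in the far bay, in the middle: top view (150,115), scene (665,410). Next is the cap.

Emit:
{"name": "jog_arm", "arguments": {"translation": [[0,0,3],[0,0,4],[0,0,3],[0,0,1.2],[0,0,1]], "spin": [0,0,0,0,0]}}

```text
time: 12.4
tcp_pos: [0.5017, 0.196, 0.0467]
eef_rot: [180.0, 0.0, -7.0]
ft_force: [-0.3, 1.0, 0.5]
opening: 0.0853
finger_force: 0.0
```

Emit:
{"name": "jog_arm", "arguments": {"translation": [[0,0,0],[0,0,0],[0,0,0],[0,0,0],[0,0,0]], "spin": [0,0,0,0,0]}}

```text
time: 12.9
tcp_pos: [0.5021, 0.1962, 0.0479]
eef_rot: [-180.0, -0.1, -7.0]
ft_force: [-0.1, 0.2, -0.3]
opening: 0.0849
finger_force: 0.0
```

Emit:
{"name": "jog_arm", "arguments": {"translation": [[0,0,0],[0,0,0],[0,0,0],[0,0,0],[0,0,0]], "spin": [0,0,0,0,0], "jaw": 3}}

```text
time: 13.4
tcp_pos: [0.5019, 0.1961, 0.0475]
eef_rot: [-180.0, -0.0, -7.0]
ft_force: [-0.8, -0.8, 5.4]
opening: 0.0433
finger_force: 40.8
```

Emit:
{"name": "jog_arm", "arguments": {"translation": [[0,0,0],[0,0,0],[0,0,0],[0,0,0],[0,0,0]], "spin": [0,0,0,0,0]}}

```text
time: 13.9
tcp_pos: [0.5019, 0.1961, 0.0475]
eef_rot: [-180.0, -0.0, -7.0]
ft_force: [-1.1, -0.6, 5.6]
opening: 0.0431
finger_force: 40.9
```

Emit:
{"name": "jog_arm", "arguments": {"translation": [[0,0,-1],[0,0,-2.5],[0,0,-3],[0,0,-3],[0,0,0]], "spin": [0,0,0,0,0]}}

```text
time: 14.4
tcp_pos: [0.5042, 0.1973, 0.1463]
eef_rot: [-179.8, -0.3, -7.0]
ft_force: [-0.1, 0.5, 0.4]
opening: 0.0436
finger_force: 40.7
```

Emit:
{"name": "jog_arm", "arguments": {"translation": [[0.6,2,0],[1.2,3.8,0],[1.2,3.8,0],[1.2,3.8,0],[1.2,3.8,0]], "spin": [0,0,0,0,0]}}

```text
time: 14.9
tcp_pos: [0.5338, 0.0171, 0.1418]
eef_rot: [180.0, 0.1, -7.0]
ft_force: [0.4, -0.5, -1.7]
opening: 0.0435
finger_force: 40.7
```

Emit:
{"name": "jog_arm", "arguments": {"translation": [[1.2,3.8,0],[1.2,3.8,0],[1.2,3.8,0],[1.2,3.8,0],[0.4,1.6,0]], "spin": [0,0,0,0,0]}}

```text
time: 15.4
tcp_pos: [0.5647, -0.1596, 0.1417]
eef_rot: [179.9, 0.0, -7.3]
ft_force: [0.3, -0.6, -0.6]
opening: 0.0433
finger_force: 40.7
```

Emit:
{"name": "jog_arm", "arguments": {"translation": [[0,0,0],[0,0,0],[0,0,0],[0,0,0],[0,0,0]], "spin": [-5,0,0,0,0]}}

```text
time: 15.9
tcp_pos: [0.5652, -0.1536, 0.1423]
eef_rot: [-180.0, 0.0, -2.0]
ft_force: [0.1, 0.2, -0.2]
opening: 0.0437
finger_force: 40.8
```

Emit:
{"name": "jog_arm", "arguments": {"translation": [[0.1,0.15,2],[0,0,3],[0,0,2.5],[0,0,1],[0,0,0]], "spin": [0,0,0,0,0]}}

```text
time: 16.4
tcp_pos: [0.5652, -0.1553, 0.0561]
eef_rot: [-180.0, 0.1, -2.0]
ft_force: [0.1, -0.5, -0.4]
opening: 0.0433
finger_force: 40.7
```

Emit:
{"name": "jog_arm", "arguments": {"translation": [[0,0,0.4],[0,0,0.4],[0,0,0.3],[0,0,0.2],[0,0,0.1]], "spin": [0,0,0,0,0]}}

```text
time: 16.9
tcp_pos: [0.5662, -0.156, 0.0435]
eef_rot: [180.0, -0.0, -2.1]
ft_force: [-4.1, 0.7, 12.4]
opening: 0.0435
finger_force: 42.0
```

Emit:
{"name": "jog_arm", "arguments": {"translation": [[0,0,0],[0,0,0],[0,0,0],[0,0,0],[0,0,0]], "spin": [0,0,0,0,0]}}

```text
time: 17.4
tcp_pos: [0.5662, -0.156, 0.0435]
eef_rot: [180.0, -0.0, -2.0]
ft_force: [-1.1, 0.9, 4.4]
opening: 0.0435
finger_force: 41.2
```

Emit:
{"name": "jog_arm", "arguments": {"translation": [[0,0,0],[0,0,0],[0,0,0],[0,0,0],[0,0,0]], "spin": [0,0,0,0,0], "jaw": 8.5}}

```text
time: 17.9
tcp_pos: [0.5661, -0.1559, 0.0432]
eef_rot: [-180.0, 0.0, -2.0]
ft_force: [-0.4, -0.1, -0.2]
opening: 0.085
finger_force: 0.0
```

Emit:
{"name": "jog_arm", "arguments": {"translation": [[0,0,0],[0,0,-1],[0,0,-4],[0,0,-4],[0,0,-4]], "spin": [0,0,0,0,0]}}

```text
time: 18.4
tcp_pos: [0.566, -0.1558, 0.1754]
eef_rot: [-180.0, -0.0, -2.0]
ft_force: [-0.5, -0.0, -0.3]
opening: 0.0852
finger_force: 0.0
```

Emit:
{"name": "jog_arm", "arguments": {"translation": [[0,0,0],[0,-4.5,0],[0,-4.5,0],[0,-4.5,0],[0,-4.5,0]], "spin": [0,0,0,0,0]}}

```text
time: 18.9
tcp_pos: [0.5723, 0.0256, 0.1735]
eef_rot: [180.0, -0.0, -2.1]
ft_force: [1.2, 0.1, 0.2]
opening: 0.0849
finger_force: 0.0
```

Emit:
{"name": "jog_arm", "arguments": {"translation": [[0,-4.5,0],[0,-4.5,0],[0,-4.5,0],[0,-4,0],[0,0,0]], "spin": [0,0,0,0,0]}}

```text
time: 19.4
tcp_pos: [0.5771, 0.2074, 0.1737]
eef_rot: [-179.7, 0.0, -1.5]
ft_force: [-0.8, 1.1, -0.4]
opening: 0.0845
finger_force: 0.0
```

Emit:
{"name": "jog_arm", "arguments": {"translation": [[0,0,0],[0,0,0],[0,0,0],[0,0,0],[0,0,0]], "spin": [0,0,0,0,0]}}

```text
time: 19.9
tcp_pos: [0.579, 0.198, 0.1733]
eef_rot: [180.0, -0.0, -2.1]
ft_force: [0.1, -0.2, -0.7]
opening: 0.0852
finger_force: 0.0
```

```bash
python3 - <<'E'
from cell import *
import cv2,numpy as np
a=get_image("top");b=get_image("scene")
cv2.imwrite("pics/p3.png",np.hstack([cv2.resize(a["img"][140:310,290:390],(353,600),interpolation=2),cv2.resize(b["img"][120:260,240:345],(440,600),interpolation=2)]))
E
```

```text
(no output)
```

View pics/p3.png

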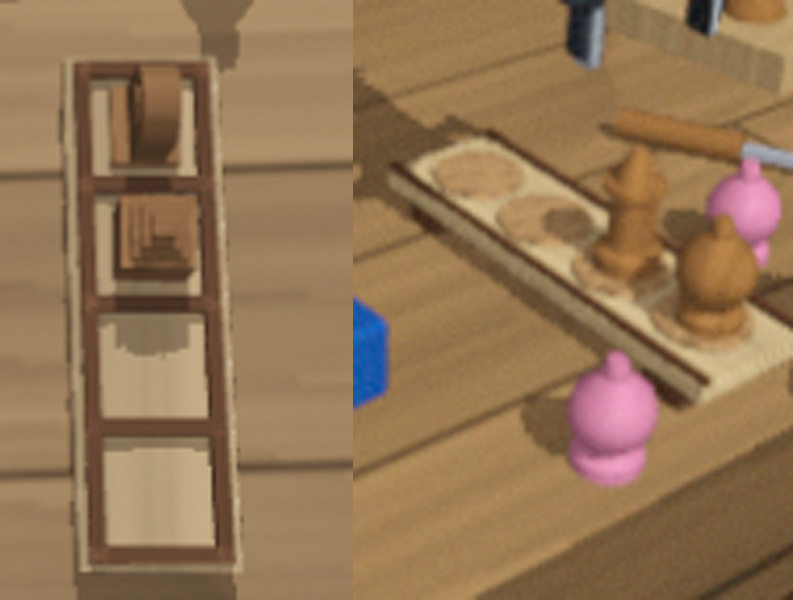

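The cap is upright in the third bay (top view 155,235). The spire (scene 635,220) and the ball (718,280) are still standing on the drying rack. Next is the spire.

Emit:
{"name": "jog_arm", "arguments": {"translation": [[0,0,3],[0,0,4],[0,0,3],[0,0,1],[0,0,0.8]], "spin": [0,0,0,0,0]}}

```text
time: 20.5
tcp_pos: [0.5788, 0.1989, 0.0549]
eef_rot: [180.0, 0.0, -2.0]
ft_force: [1.1, 0.2, -0.5]
opening: 0.085
finger_force: 0.0
```

Emit:
{"name": "jog_arm", "arguments": {"translation": [[0,0,0],[0,0,0],[0,0,0],[0,0,0],[0,0,0]], "spin": [0,0,0,0,0]}}

```text
time: 21.0
tcp_pos: [0.5792, 0.199, 0.0559]
eef_rot: [-180.0, -0.1, -2.0]
ft_force: [0.8, -0.1, 0.6]
opening: 0.0849
finger_force: 0.0
```

Emit:
{"name": "jog_arm", "arguments": {"translation": [[0,0,0],[0,0,0],[0,0,0],[0,0,0],[0,0,0]], "spin": [0,0,0,0,0], "jaw": 2}}

```text
time: 21.5
tcp_pos: [0.5791, 0.1988, 0.0556]
eef_rot: [180.0, -0.0, -2.1]
ft_force: [0.2, -1.0, 2.9]
opening: 0.0395
finger_force: 39.6
```

Emit:
{"name": "jog_arm", "arguments": {"translation": [[0,0,0],[0,0,0],[0,0,0],[0,0,0],[0,0,0]], "spin": [0,0,0,0,0]}}

```text
time: 22.0
tcp_pos: [0.579, 0.1989, 0.0555]
eef_rot: [-180.0, -0.0, -2.0]
ft_force: [-0.4, -0.2, 5.4]
opening: 0.0397
finger_force: 39.5
```

The opening stopped at 39.7 mm, which is the collar and not the 32 mm drum. I open, go 5 mm lower and close again.

Emit:
{"name": "jog_arm", "arguments": {"translation": [[0,0,0],[0,0,0],[0,0,0],[0,0,0],[0,0,0]], "spin": [0,0,0,0,0], "jaw": 8.5}}

```text
time: 22.5
tcp_pos: [0.5787, 0.1988, 0.0551]
eef_rot: [180.0, 0.0, -2.0]
ft_force: [-0.2, -0.9, 0.2]
opening: 0.0853
finger_force: 0.0
```

Emit:
{"name": "jog_arm", "arguments": {"translation": [[0,0,0.5],[0,0,0],[0,0,0],[0,0,0],[0,0,0]], "spin": [0,0,0,0,0]}}

```text
time: 23.0
tcp_pos: [0.5789, 0.1989, 0.0503]
eef_rot: [-180.0, -0.0, -2.0]
ft_force: [0.1, -0.9, -0.2]
opening: 0.0852
finger_force: 0.0
```

Emit:
{"name": "jog_arm", "arguments": {"translation": [[0,0,0],[0,0,0],[0,0,0],[0,0,0],[0,0,0]], "spin": [0,0,0,0,0], "jaw": 2}}

```text
time: 23.5
tcp_pos: [0.579, 0.1989, 0.0505]
eef_rot: [-180.0, -0.0, -2.0]
ft_force: [-0.6, -0.6, 1.8]
opening: 0.0369
finger_force: 39.6
```

Emit:
{"name": "jog_arm", "arguments": {"translation": [[0,0,0],[0,0,0],[0,0,0],[0,0,0],[0,0,0]], "spin": [0,0,0,0,0]}}

```text
time: 24.0
tcp_pos: [0.579, 0.1989, 0.0504]
eef_rot: [-180.0, -0.0, -2.0]
ft_force: [0.4, -0.4, 3.6]
opening: 0.0369
finger_force: 39.6
```

```bash
python3 - <<'E'
from cell import *
import cv2,numpy as np
b=get_image("scene")
cv2.imwrite("pics/p4.png",cv2.resize(b["img"][115:205,255:345],(600,600),interpolation=2))
E
```

```text
(no output)
```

View pics/p4.png

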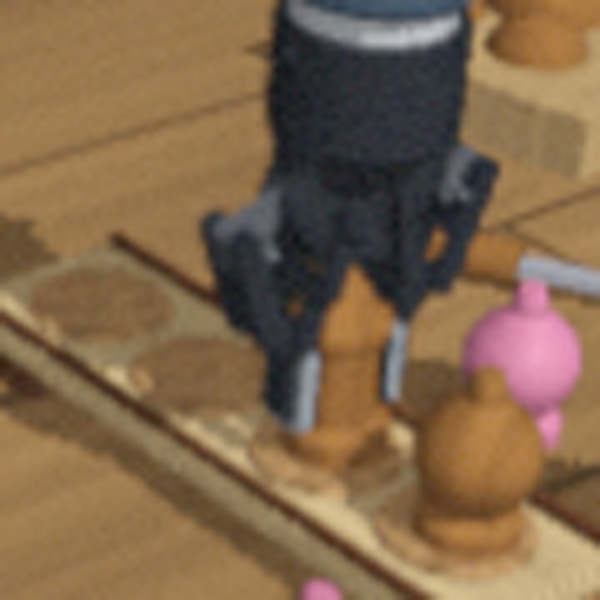

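The spire is upright between the pads (340,400), with the pad tops still level with the collar. I go 4 mm lower, which stays just above the foot.

Emit:
{"name": "jog_arm", "arguments": {"translation": [[0,0,0],[0,0,0],[0,0,0],[0,0,0],[0,0,0]], "spin": [0,0,0,0,0], "jaw": 8.5}}

```text
time: 24.55
tcp_pos: [0.5787, 0.1989, 0.0502]
eef_rot: [180.0, 0.0, -2.0]
ft_force: [-0.8, -0.1, -0.1]
opening: 0.0852
finger_force: 0.0
```

Emit:
{"name": "jog_arm", "arguments": {"translation": [[0,0,0.4],[0,0,0],[0,0,0],[0,0,0],[0,0,0]], "spin": [0,0,0,0,0]}}

```text
time: 25.05
tcp_pos: [0.5789, 0.1989, 0.0463]
eef_rot: [-180.0, -0.0, -2.0]
ft_force: [-0.6, 0.3, -0.3]
opening: 0.0849
finger_force: 0.0
```

Emit:
{"name": "jog_arm", "arguments": {"translation": [[0,0,0],[0,0,0],[0,0,0],[0,0,0],[0,0,0]], "spin": [0,0,0,0,0], "jaw": 2}}

```text
time: 25.55
tcp_pos: [0.58, 0.2015, 0.0476]
eef_rot: [-179.8, -0.2, -2.0]
ft_force: [-0.7, 3.0, 5.2]
opening: 0.0375
finger_force: 39.1
```

Emit:
{"name": "jog_arm", "arguments": {"translation": [[0,0,0],[0,0,0],[0,0,0],[0,0,0],[0,0,0]], "spin": [0,0,0,0,0]}}

```text
time: 26.05
tcp_pos: [0.5799, 0.2015, 0.0476]
eef_rot: [-179.8, -0.2, -2.0]
ft_force: [0.2, 3.7, 6.1]
opening: 0.0369
finger_force: 39.1
```

Emit:
{"name": "jog_arm", "arguments": {"translation": [[0,0,0],[0,0,0],[0,0,0],[0,0,0],[0,0,0]], "spin": [0,0,0,0,0], "jaw": 8.5}}

```text
time: 26.55
tcp_pos: [0.5787, 0.1986, 0.0461]
eef_rot: [180.0, 0.0, -2.1]
ft_force: [0.7, 0.1, -0.2]
opening: 0.0855
finger_force: 0.0
```

Emit:
{"name": "jog_arm", "arguments": {"translation": [[0,0,-0.65],[0,0,0],[0,0,0],[0,0,0],[0,0,0]], "spin": [0,0,0,0,0]}}

```text
time: 27.05
tcp_pos: [0.5787, 0.1988, 0.0527]
eef_rot: [180.0, 0.0, -2.0]
ft_force: [-0.3, -0.5, -0.1]
opening: 0.085
finger_force: 0.0
```

```bash
python3 - <<'E'
from cell import *
import cv2,numpy as np
b=get_image("scene")
cv2.imwrite("pics/p5.png",cv2.resize(b["img"][135:205,270:340],(600,600),interpolation=2))
E
```

```text
(no output)
```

View pics/p5.png

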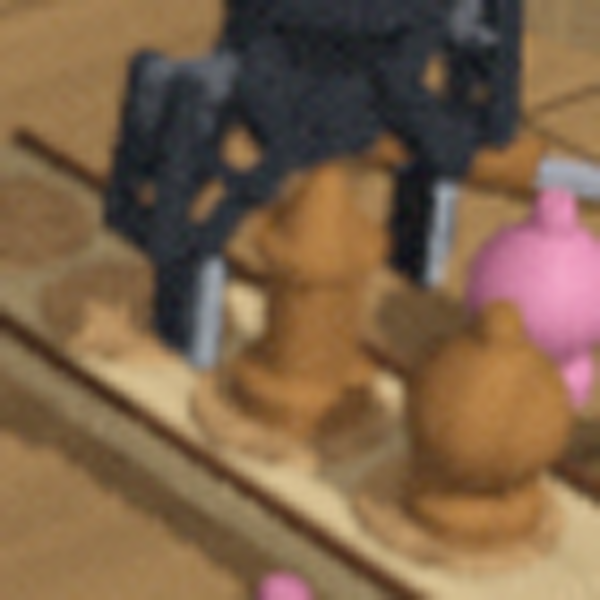

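The spire still stands upright (310,310), with the pads open on either side of it. I close here.

Emit:
{"name": "jog_arm", "arguments": {"translation": [[0,0,0],[0,0,0],[0,0,0],[0,0,0],[0,0,0]], "spin": [0,0,0,0,0], "jaw": 2}}

```text
time: 27.6
tcp_pos: [0.5791, 0.199, 0.0531]
eef_rot: [-180.0, -0.0, -2.0]
ft_force: [-0.5, 0.9, 1.3]
opening: 0.0378
finger_force: 39.6
```

Emit:
{"name": "jog_arm", "arguments": {"translation": [[0,0,0],[0,0,0],[0,0,0],[0,0,0],[0,0,0]], "spin": [0,0,0,0,0]}}

```text
time: 28.1
tcp_pos: [0.579, 0.199, 0.053]
eef_rot: [-180.0, -0.0, -2.0]
ft_force: [-1.0, 0.2, 4.2]
opening: 0.0378
finger_force: 39.3
```

Emit:
{"name": "jog_arm", "arguments": {"translation": [[0,0,0],[0,0,0],[0,0,0],[0,0,0],[0,0,0]], "spin": [0,0,0,0,0], "jaw": 8.5}}

```text
time: 28.6
tcp_pos: [0.5787, 0.1988, 0.0526]
eef_rot: [180.0, 0.0, -2.0]
ft_force: [0.8, -0.0, 0.1]
opening: 0.085
finger_force: 0.0
```

Emit:
{"name": "jog_arm", "arguments": {"translation": [[0,0,0.25],[0,0,0],[0,0,0],[0,0,0],[0,0,0]], "spin": [0,0,0,0,0]}}

```text
time: 29.1
tcp_pos: [0.5789, 0.1989, 0.0503]
eef_rot: [-180.0, -0.0, -2.0]
ft_force: [-0.1, -0.5, 0.2]
opening: 0.0852
finger_force: 0.0
```

Emit:
{"name": "jog_arm", "arguments": {"translation": [[0,0,0],[0,0,0],[0,0,0],[0,0,0],[0,0,0]], "spin": [0,0,0,0,0], "jaw": 2}}

```text
time: 29.6
tcp_pos: [0.5789, 0.1989, 0.0505]
eef_rot: [-180.0, -0.0, -2.0]
ft_force: [-0.7, -1.0, 1.4]
opening: 0.037
finger_force: 39.6
```

Emit:
{"name": "jog_arm", "arguments": {"translation": [[0,0,0],[0,0,0],[0,0,-0.5],[0,0,-0.5],[0,0,-1]], "spin": [0,0,0,0,0]}}

```text
time: 30.1
tcp_pos: [0.5782, 0.1986, 0.0702]
eef_rot: [180.0, 0.1, -2.0]
ft_force: [-0.6, -0.3, -0.9]
opening: 0.0367
finger_force: 39.9
```

Emit:
{"name": "jog_arm", "arguments": {"translation": [[0,0,-1],[0,0,-2],[0,0,-3],[0,0,-2],[0,0,0]], "spin": [0,0,0,0,0]}}

```text
time: 30.6
tcp_pos: [0.5811, 0.1998, 0.1543]
eef_rot: [-179.9, -0.4, -2.1]
ft_force: [-0.5, -0.9, -0.8]
opening: 0.0369
finger_force: 39.9
```

```bash
python3 - <<'E'
from cell import *
import cv2,numpy as np
b=get_image("scene")
cv2.imwrite("pics/p6.png",cv2.resize(b["img"][105:205,260:360],(600,600),interpolation=2))
E
```

```text
(no output)
```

View pics/p6.png

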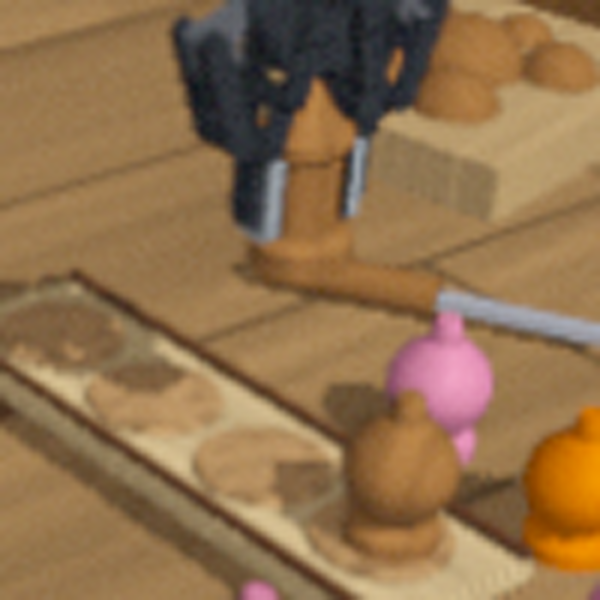

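The spire hangs upright in the gripper (315,190). The ball is still standing (400,470). I carry the spire to the second bay.

Emit:
{"name": "jog_arm", "arguments": {"translation": [[-0.4,2,0],[-0.8,3.8,0],[-0.8,3.8,0],[-0.8,3.8,0],[-0.8,3.8,0]], "spin": [0,0,0,0,0]}}

```text
time: 31.15
tcp_pos: [0.5353, 0.0267, 0.1492]
eef_rot: [180.0, 0.1, -2.0]
ft_force: [0.3, -0.2, -0.9]
opening: 0.0369
finger_force: 40.0
```

Emit:
{"name": "jog_arm", "arguments": {"translation": [[-0.8,3.8,0],[-0.8,3.8,0],[-0.8,3.8,0],[-0.8,3.8,0],[-0.7,3.1,0]], "spin": [0,0,0,0,0]}}

```text
time: 31.65
tcp_pos: [0.4895, -0.1555, 0.1493]
eef_rot: [180.0, 0.1, -2.1]
ft_force: [0.9, 0.2, -0.7]
opening: 0.0373
finger_force: 40.0
```

Emit:
{"name": "jog_arm", "arguments": {"translation": [[0,0,0],[0,0,0],[0,0,0],[0,0,0],[0,0,0]], "spin": [0,0,0,0,0]}}

```text
time: 32.15
tcp_pos: [0.4915, -0.152, 0.1502]
eef_rot: [-180.0, 0.0, -1.9]
ft_force: [-0.2, -0.5, -0.7]
opening: 0.0369
finger_force: 40.0
```

Down from 0.150 to about 0.0475.

Emit:
{"name": "jog_arm", "arguments": {"translation": [[0.05,0.1,2],[0,0,3],[0,0,3],[0,0,1],[0,0,0]], "spin": [0,0,0,0,0]}}

```text
time: 32.65
tcp_pos: [0.4908, -0.1535, 0.0593]
eef_rot: [-180.0, 0.2, -2.0]
ft_force: [-0.2, -0.4, -0.3]
opening: 0.037
finger_force: 40.1
```

Emit:
{"name": "jog_arm", "arguments": {"translation": [[0,0,0.4],[0,0,0.4],[0,0,0.3],[0,0,0.1],[0,0,0]], "spin": [0,0,0,0,0]}}

```text
time: 33.15
tcp_pos: [0.4917, -0.1543, 0.0484]
eef_rot: [180.0, -0.0, -2.0]
ft_force: [-0.1, 0.1, -0.7]
opening: 0.0369
finger_force: 40.1
```

Emit:
{"name": "jog_arm", "arguments": {"translation": [[0,0,0.1],[0,0,0],[0,0,0],[0,0,0],[0,0,0]], "spin": [0,0,0,0,0]}}

```text
time: 33.65
tcp_pos: [0.4917, -0.1543, 0.0473]
eef_rot: [180.0, -0.0, -2.0]
ft_force: [0.7, -0.1, -1.0]
opening: 0.0371
finger_force: 40.1
```

Emit:
{"name": "jog_arm", "arguments": {"translation": [[0,0,0.1],[0,0,0],[0,0,0],[0,0,0],[0,0,0]], "spin": [0,0,0,0,0]}}

```text
time: 34.15
tcp_pos: [0.4918, -0.1542, 0.0464]
eef_rot: [180.0, -0.0, -2.0]
ft_force: [0.1, 0.4, 2.5]
opening: 0.0368
finger_force: 40.2
```

Emit:
{"name": "jog_arm", "arguments": {"translation": [[0,0,0],[0,0,0],[0,0,0],[0,0,0],[0,0,0]], "spin": [0,0,0,0,0], "jaw": 8.5}}

```text
time: 34.65
tcp_pos: [0.4917, -0.1542, 0.0462]
eef_rot: [-180.0, 0.0, -2.0]
ft_force: [0.4, -0.3, -0.5]
opening: 0.0849
finger_force: 0.0
```

Emit:
{"name": "jog_arm", "arguments": {"translation": [[0,0,0],[0,0,-1],[0,0,-4],[0,0,-4],[0,0,-4]], "spin": [0,0,0,0,0]}}

```text
time: 35.15
tcp_pos: [0.4914, -0.1541, 0.1784]
eef_rot: [-180.0, -0.0, -2.0]
ft_force: [1.8, 0.1, 0.5]
opening: 0.0849
finger_force: 0.0
```

Emit:
{"name": "jog_arm", "arguments": {"translation": [[0,0,0],[1.7,-4,0],[1.7,-4,0],[1.7,-4,0],[1.7,-4,0]], "spin": [0,0,0,0,0]}}

```text
time: 35.65
tcp_pos: [0.5657, 0.0046, 0.1765]
eef_rot: [180.0, -0.0, -2.1]
ft_force: [0.0, -0.7, 0.1]
opening: 0.0853
finger_force: 0.0
```

Emit:
{"name": "jog_arm", "arguments": {"translation": [[1.7,-4,0],[1.7,-4,0],[1.7,-4,0],[1.7,-4,0],[1.4,-3.9,0]], "spin": [0,0,0,0,0]}}

```text
time: 36.15
tcp_pos: [0.6548, 0.2008, 0.1762]
eef_rot: [180.0, 0.0, -2.0]
ft_force: [0.4, -0.5, 0.3]
opening: 0.0849
finger_force: 0.0
```

Emit:
{"name": "jog_arm", "arguments": {"translation": [[0,0,0],[0,0,0],[0,0,0],[0,0,0],[0,0,0]], "spin": [0,0,0,0,0]}}

```text
time: 36.65
tcp_pos: [0.6545, 0.1976, 0.1764]
eef_rot: [180.0, -0.0, -2.1]
ft_force: [0.2, 0.3, 0.1]
opening: 0.0848
finger_force: 0.0
```

```bash
python3 - <<'E'
from cell import *
import cv2,numpy as np
a=get_image("top");b=get_image("scene")
cv2.imwrite("pics/p7.png",np.hstack([cv2.resize(a["img"][140:310,290:390],(353,600),interpolation=2),cv2.resize(b["img"][120:260,260:365],(440,600),interpolation=2)]))
E
```

```text
(no output)
```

View pics/p7.png

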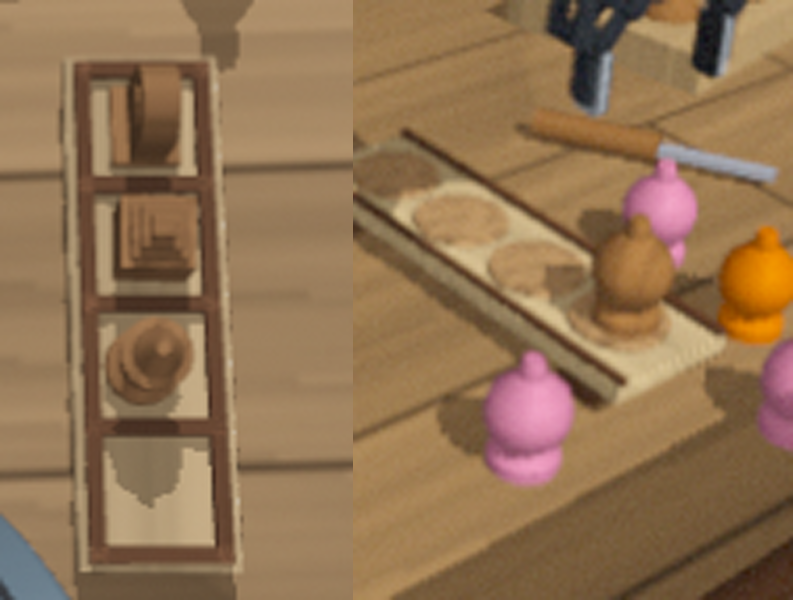

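The spire is upright in the second bay (top view 150,360), and the ball is still on its coaster (scene 633,270). Before descending I check the clearance to the look-alikes and how well the spire is centred.

```bash
python3 - <<'E'
from h import *
from cell import *
top,sc=get_image("top"),get_image("scene")
print("top balls",[(np.round(d["rect"]).tolist(),plane(top,[[d["rect"][0]+d["rect"][2]/2-.5,d["rect"][1]+d["rect"][3]/2-.5]],.036)[0].round(3)) for d in search_frame("ball_mid",top)])
for n,b in(("spire",(.492,-.153)),("cap",(.566,-.155)),("crest",(.640,-.158)),("ball",(.654,.2))):
    D=[(p,d[0]["rect"]) for p in(top,sc) for d in[[e for e in search_frame(n+"_mid",p) if abs(e["rect"][0]+e["rect"][2]/2-proj(p,[*b,.07])[0][0])<18 and abs(e["rect"][1]+e["rect"][3]/2-proj(p,[*b,.07])[0][1])<18]] if d]
    z0=.034 if n=="ball" else .03
    f=lambda v:np.concatenate([np.r_[q.min(0)-r[:2],q.max(0)-np.array(r[:2])-r[2:]+1] for p,r in D for q in[proj(p,model(n,v[0],v[1],-.035,z0))]])
    if D: s=least_squares(f,b,loss="soft_l1"); print(n,b,s.x.round(4),f(s.x).round(1))
E
```

```text
top balls [([207.0, 143.0, 21.0, 28.0], array([0.694, 0.09 ])), ([104.0, 201.0, 21.0, 22.0], array([0.577, 0.312]))]
spire (0.492, -0.153) [ 0.4889 -0.147 ] [ 1.5  3.2 -0.2  0.2  0.5  1.2  4.3  2.7]
cap (0.566, -0.155) [ 0.566  -0.1551] [-0.3  2.2 -0.  -0.2 -0.7  0.5  0.9  1.3]
crest (0.64, -0.158) [ 0.6384 -0.1556] [-0.8 -0.2  0.6  4.  -0.6 -0.   1.4  4.2]
ball (0.654, 0.2) [0.6587 0.201 ] [ 0.1  0.2 -0.1 -0.2]
```

Emit:
{"name": "jog_arm", "arguments": {"translation": [[0.15,-0.1,3],[0,0,4],[0,0,3],[0,0,1.8],[0,0,1]], "spin": [0,0,0,0,0]}}

```text
time: 37.8
tcp_pos: [0.6552, 0.1999, 0.0467]
eef_rot: [180.0, 0.1, -2.0]
ft_force: [1.0, -0.0, 0.1]
opening: 0.0848
finger_force: 0.0
```

Emit:
{"name": "jog_arm", "arguments": {"translation": [[0,0,0],[0,0,0],[0,0,0],[0,0,0],[0,0,0]], "spin": [0,0,0,0,0]}}

```text
time: 38.3
tcp_pos: [0.6564, 0.2003, 0.0491]
eef_rot: [-180.0, -0.1, -2.0]
ft_force: [-0.1, 0.2, -0.2]
opening: 0.0852
finger_force: 0.0
```

Emit:
{"name": "jog_arm", "arguments": {"translation": [[0,0,0],[0,0,0],[0,0,0],[0,0,0],[0,0,0]], "spin": [0,0,0,0,0], "jaw": 4}}

```text
time: 38.8
tcp_pos: [0.6562, 0.2003, 0.0487]
eef_rot: [-180.0, -0.0, -2.0]
ft_force: [-0.8, 0.5, 4.3]
opening: 0.0491
finger_force: 41.8
```

Emit:
{"name": "jog_arm", "arguments": {"translation": [[0,0,0],[0,0,0],[0,0,0],[0,0,0],[0,0,0]], "spin": [0,0,0,0,0]}}

```text
time: 39.3
tcp_pos: [0.6562, 0.2003, 0.0487]
eef_rot: [-180.0, -0.0, -2.0]
ft_force: [-1.0, -0.5, 5.2]
opening: 0.0494
finger_force: 41.9
```

Emit:
{"name": "jog_arm", "arguments": {"translation": [[0,0,-0.5],[0,0,-1],[0,0,-1.5],[0,0,-2],[0,0,-2]], "spin": [0,0,0,0,0]}}

```text
time: 39.8
tcp_pos: [0.656, 0.2001, 0.1199]
eef_rot: [-180.0, -0.0, -2.0]
ft_force: [0.9, 0.5, -0.6]
opening: 0.0496
finger_force: 41.6
```

Emit:
{"name": "jog_arm", "arguments": {"translation": [[0,0,-2],[0,0,-1],[0,0,0],[0,0,0],[0,0,0]], "spin": [0,0,0,0,0]}}

```text
time: 40.3
tcp_pos: [0.6551, 0.1998, 0.147]
eef_rot: [180.0, 0.1, -2.0]
ft_force: [-0.5, 0.8, -0.8]
opening: 0.0493
finger_force: 41.6
```

```bash
python3 - <<'E'
from cell import *
import cv2,numpy as np
b=get_image("scene")
cv2.imwrite("pics/p8.png",np.hstack([cv2.resize(b["img"][90:190,290:365],(350,467),interpolation=2),cv2.resize(b["img"][160:260,130:220],(420,467),interpolation=2)]))
E
```

```text
(no output)
```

View pics/p8.png

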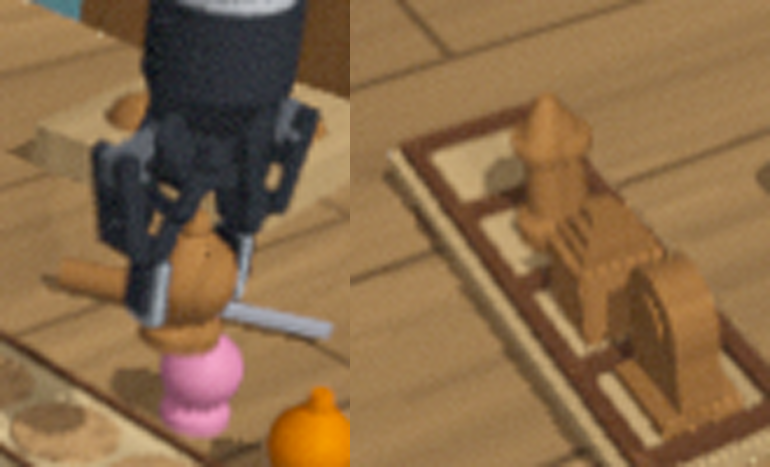

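The ball is held at its middle (195,275), upright apart from perhaps a few degrees of tilt. The other three stand upright in their bays. I carry the ball to the near bay.

Emit:
{"name": "jog_arm", "arguments": {"translation": [[-1.2,2,0],[-2.2,3.5,0],[-2.2,3.5,0],[-2.2,3.5,0],[-2.2,3.5,0]], "spin": [0,0,0,0,0]}}

```text
time: 40.85
tcp_pos: [0.5488, 0.0424, 0.1476]
eef_rot: [180.0, 0.1, -2.0]
ft_force: [0.8, -1.1, -1.4]
opening: 0.0491
finger_force: 41.6
```

Emit:
{"name": "jog_arm", "arguments": {"translation": [[-2.2,3.5,0],[-2.2,3.5,0],[-2.2,3.5,0],[-2.2,3.5,0],[-2.2,3.5,0]], "spin": [0,0,0,0,0]}}

```text
time: 41.35
tcp_pos: [0.4327, -0.1283, 0.1479]
eef_rot: [-180.0, 0.0, -2.0]
ft_force: [0.4, -0.9, -0.9]
opening: 0.0493
finger_force: 41.6
```

Emit:
{"name": "jog_arm", "arguments": {"translation": [[-1.6,2.3,0],[0,0,0],[0,0,0],[0,0,0],[0,0,0]], "spin": [0,0,0,0,0]}}

```text
time: 41.85
tcp_pos: [0.418, -0.1484, 0.1482]
eef_rot: [-180.0, -0.0, -1.9]
ft_force: [0.8, -0.2, -1.7]
opening: 0.0492
finger_force: 41.7
```

Emit:
{"name": "jog_arm", "arguments": {"translation": [[0,0.15,2],[0,0,3],[0,0,3],[0,0,1.2],[0,0,0]], "spin": [0,0,0,0,0]}}

```text
time: 42.35
tcp_pos: [0.4165, -0.1501, 0.0551]
eef_rot: [-179.9, 0.2, -2.0]
ft_force: [-0.1, -0.3, 0.0]
opening: 0.0492
finger_force: 41.8
```

Emit:
{"name": "jog_arm", "arguments": {"translation": [[0,0,0.4],[0,0,0.3],[0,0,0.2],[0,0,0.1],[0,0,0]], "spin": [0,0,0,0,0]}}

```text
time: 42.85
tcp_pos: [0.4173, -0.1512, 0.0465]
eef_rot: [180.0, -0.0, -2.1]
ft_force: [0.7, 0.1, -0.8]
opening: 0.0493
finger_force: 41.8
```

Emit:
{"name": "jog_arm", "arguments": {"translation": [[0,0,0.1],[0,0,0.1],[0,0,0],[0,0,0],[0,0,0]], "spin": [0,0,0,0,0]}}

```text
time: 43.35
tcp_pos: [0.4174, -0.1512, 0.0446]
eef_rot: [180.0, -0.0, -2.0]
ft_force: [-1.5, 0.3, 5.2]
opening: 0.0494
finger_force: 42.3
```

Contact. I release, lift and move clear towards −y/near, then check.

Emit:
{"name": "jog_arm", "arguments": {"translation": [[0,0,0],[0,0,0],[0,0,0],[0,0,0],[0,0,0]], "spin": [0,0,0,0,0], "jaw": 8.5}}

```text
time: 43.85
tcp_pos: [0.4172, -0.1511, 0.0442]
eef_rot: [-180.0, 0.0, -2.0]
ft_force: [0.9, 0.9, 0.2]
opening: 0.0848
finger_force: 0.0
```

Emit:
{"name": "jog_arm", "arguments": {"translation": [[0,0,0],[0,0,-1],[0,0,-4],[0,0,-4],[0,0,-4]], "spin": [0,0,0,0,0]}}

```text
time: 44.35
tcp_pos: [0.4168, -0.1509, 0.1763]
eef_rot: [-180.0, 0.0, -2.0]
ft_force: [1.3, -1.1, -0.6]
opening: 0.0849
finger_force: 0.0
```

Emit:
{"name": "jog_arm", "arguments": {"translation": [[0,-3,-2],[0,-4.5,0],[0,-4.5,0],[0,-4.5,0],[0,-4.5,0]], "spin": [0,0,0,0,0]}}

```text
time: 44.85
tcp_pos: [0.4245, 0.0603, 0.1952]
eef_rot: [180.0, -0.1, -2.1]
ft_force: [1.8, -0.6, 0.9]
opening: 0.0848
finger_force: 0.0
```

Emit:
{"name": "jog_arm", "arguments": {"translation": [[0,-4.5,0],[0,-4.5,0],[0,0,0],[0,0,0],[0,0,0]], "spin": [0,0,0,0,0]}}

```text
time: 45.35
tcp_pos: [0.4278, 0.1474, 0.1944]
eef_rot: [179.9, 0.0, -2.1]
ft_force: [0.3, 0.3, 0.2]
opening: 0.085
finger_force: 0.0
```

```bash
python3 - <<'E'
from cell import *
import cv2,numpy as np
a=get_image("top");b=get_image("scene")
cv2.imwrite("pics/p9.png",np.hstack([cv2.resize(a["img"][140:310,290:390],(353,600),interpolation=2),cv2.resize(b["img"][150:270,130:220],(440,586),interpolation=2)[:600] if 0 else cv2.resize(b["img"][150:270,130:220],(440,600),interpolation=2)]))
E
```

```text
(no output)
```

View pics/p9.png

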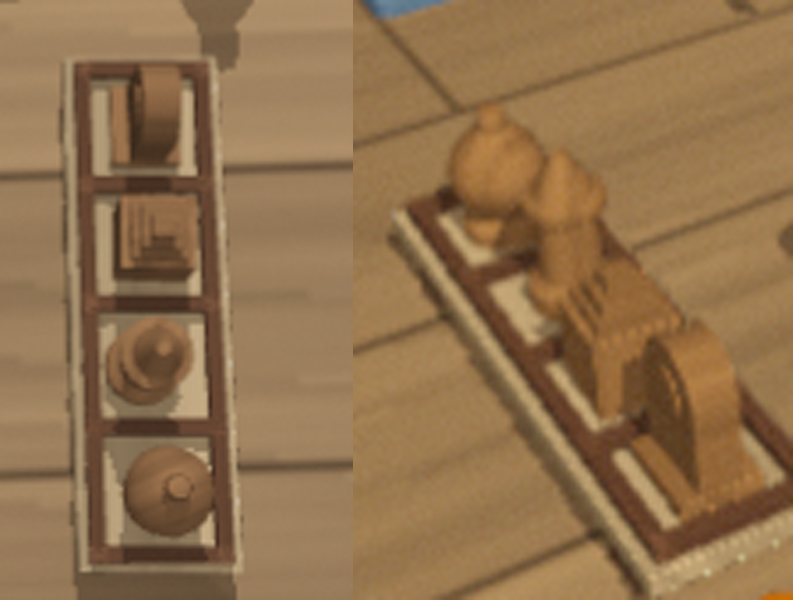

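All four stand upright: ball in the near bay (top 168,490), then spire (150,360), cap (155,235) and crest (150,115) at the far end. I check the centring in numbers.

```bash
python3 - <<'E'
from h import *
from cell import *
t,s=get_image("top"),get_image("scene")
u=lambda x,y:[[290+x/3.53-.5,140+y/3.53-.5]]
w=lambda x,y:[[130+x/4.89-.5,150+y/5-.5]]
print("spire tip",plane(t,u(163,348),.114),plane(s,w(565-353,152),.114),"bay",(.492,-.153))
print("ball knob",plane(t,u(180,486),.102),plane(s,w(490-353,108),.102),"bay",(.418,-.150))
print("spire foot left edge",plane(t,u(107,372),.042), "bay left rib", -.153+.032)
E
```

```text
spire tip [[ 0.49196042 -0.14590223]] [[ 0.49165466 -0.14332682]] bay (0.492, -0.153)
ball knob [[ 0.41709142 -0.15144595]] [[ 0.41471075 -0.15030652]] bay (0.418, -0.15)
spire foot left edge [[ 0.48867093 -0.12391681]] bay left rib -0.121
```

The spire is upright, flat and clear of the ribs, about 6 mm off the bay centre. That is within "about in the middle", and nudging it would risk toppling it. I hand the job in.

```bash
python3 -c "from cell import *; print(sign_off())"
```

```text
the job is handed in; nothing more can be done
None
```

All four ornaments now stand upright in the packing rack in reverse order, from near to far ball, spire, cap, crest; the spire is about 6 mm off its bay's centre, and the job was handed in at about 46 s of the 109 s allowed.

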